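# Find the largest check weight and set it on the balance

### The arm

A 6-joint arm with a two-finger parallel gripper is mounted at the origin on the work surface. World frame = base frame: x ahead of the robot, y to its left, z up, the work surface at z = 0. Lengths are in m, angles in rad, forces in N, time in s.
With the tool pointing down it reaches from about 0.35 to 0.8 m from the base axis. Payload 7.3 kg.
Tool frame: the origin (TCP) lies midway between the tips of the shut fingers; the grasp point (between the pads) lies 19 mm behind it; z points along the fingers, y is the direction in which the jaws open and shut (so a half turn about z gives the same grasp; the last joint's range is limited). The gripper opens to 85 mm and grips with 20 to 120 N. Pads are 22 mm wide; open, the fingers measure 114 mm over their backs; the gripper's body (76 mm by 85 mm) begins 54 mm behind the grasp point. The pads swing forward as they close: fully open they stand 13 mm farther back than shut.
Start: joints at [0.994, 0.342, 1.524, -0, 1.275, -0.146], TCP at [0.219, 0.477, 0.231] pointing down, gripper open.
Joint ranges: [-2.53, 2.53], [-0.77, 2.02], [0.04, 2.7], [-1, 4.14], [0.28, 2.66], [-3.11, 3.11]. Speed limits (rad/s): [2.57, 2.57, 3.14, 3.14, 3.14, 3.14].

### API

Orientations are given as a unit quaternion [x, y, z, w].
In Python, from station import sense, read_camera, camera_params, finish_job gives the robot as it stands.
- The arm moves only by the tool play_rows, never from a script. Its argument "targets" is a list that holds one entry, the list of rows, each a list of 7 numbers: the shift along the tool's x, y, z in mm, then the turn, a rotation vector about the tool's x, y, z in degrees, then the closure, from 0 (fully open) to 1 (shut). In form: [[[tx, ty, tz, rx, ry, rz, claw], ...]]. A call has 1 to 20 rows; each row is the pose to reach, as a shift and turn from the pose commanded when the call began, along the tool's axes at that moment; what a row does not reach only later rows make up. A row lasts 1/12 s, in which the tool goes at most 41.7 mm and 7.16 degrees, less where a joint would pass 70% of its speed; a pose out of reach is approached as far as the arm can. A call with a gripper value outside its range is refused whole. The fingers move at their own pace and stop on an object; "newtons" is the grip in N (left out, the last holds). Time passes only in rows, so rows that repeat a pose let the fingers close. It gives the time, the measured TCP pose, the force and the opening at its end, in the units of the state.
- sense(): the state, without advancing time (a new reading comes with each control period).
- read_camera(name): name is "side" or "top" or "wrist"; returns (picture, depth): 480x640x3 uint8, red, green, blue; 480x640 float32, m along the optical axis (not along the pixel's ray), 0 where there is no reading.
- camera_params(name): a dict with "K" (3x3 intrinsics, pixels), "distortion" ([k1, k2, p1, p2, k3] as OpenCV has them; the pictures are not rectified), "world_to_cam" (4x4, takes a point from world to camera coordinates). Camera axes: x right, y up, looking along -z (the intrinsics and any distortion apply to the point x, -y, -z); pixel columns grow to the right and rows downward; lengths in m; the calibration is good to about 2 mm. A picture is of the moment at which its call begins: read the wrist's pose just before it. camera_params takes no time and is no camera call; for the wrist camera it gives the pose at the moment of the call.
- finish_job(): hands the job in, once; it reports no verdict.
The state is a dict: "time_s": time; "joint_positions": joint angles; "qd": joint speeds; "joint_efforts": joint torques, N m; "position": TCP position; "ee_rot": TCP orientation; "contact_force": force on the tool from outside, world axes, zero at the start; "wrist_torque": the same for the moment, N m; "gripper_width": opening from 0.0 (shut) to 1.0 (fully open).
Only numpy, scipy, OpenCV 4.12 (cv2) and the standard library are available. Lean on these libraries where they do the work, as an engineer would, in place of code of your own. Each camera call takes 0.05 s, during which the arm holds its last target.

### The job

Open all three wooden weight cases wide, leave the lids open, and compare the steel bar weights in them. Take the longest bar out, stand it upright on the open bench and let go so that you can take it again by its long sides, then set it down gently in the middle of the balance pan, lengthways between the two shield plates, and let go. Leave the other two bars in their cases, do not let the long bar topple, and leave the flask, the white stopper and the small jar where they stand.

Things in the scene. Friction and masses are not known exactly. Their poses are not given: they have to be found in the camera images.
- case_s: One of three wooden cases, alike when shut, fixed, 72 (x) x 126 (y) x 39 mm high plus the 6 mm lid; walls and floor 4 mm. Origin: centre of its underside; +x points from the tab side to the hinge side; hinge line parallel to y at x=36, z=39 mm. Inside stands the short bar at x=-6, y=0, along y.
- lid_s (a joint): Angle of the lid of case_s (rad): 0 shut, grows as the tab side goes up, stops at 2.1. The hinge is stiff: about 0.09 N m, the lid stays wherever it is left.
- tab_s (a point): Grip point on the pale wooden tab of lid_s, 24 mm beyond the lid's front edge, 96 mm from the hinge line. The tab is 24 mm wide (case y), 8 mm thick and sticks out 36 mm in the plane of the lid; lid shut, it lies level at z=42 mm in front of the case. Held by its two side edges it can turn between the fingers as the lid swings.
- case_m: One of three wooden cases, alike when shut, fixed, 72 (x) x 126 (y) x 39 mm high plus the 6 mm lid; walls and floor 4 mm. Origin: centre of its underside; +x points from the tab side to the hinge side; hinge line parallel to y at x=36, z=39 mm. Inside stands the middle bar at x=-6, y=0, along y.
- lid_m (a joint): Angle of the lid of case_m (rad): 0 shut, grows as the tab side goes up, stops at 2.1. The hinge is stiff: about 0.09 N m, the lid stays wherever it is left.
- tab_m (a point): Grip point on the pale wooden tab of lid_m, 24 mm beyond the lid's front edge, 96 mm from the hinge line. The tab is 24 mm wide (case y), 8 mm thick and sticks out 36 mm in the plane of the lid; lid shut, it lies level at z=42 mm in front of the case. Held by its two side edges it can turn between the fingers as the lid swings.
- case_l: One of three wooden cases, alike when shut, fixed, 72 (x) x 126 (y) x 39 mm high plus the 6 mm lid; walls and floor 4 mm. Origin: centre of its underside; +x points from the tab side to the hinge side; hinge line parallel to y at x=36, z=39 mm. Inside stands the long bar at x=-6, y=0, along y.
- lid_l (a joint): Angle of the lid of case_l (rad): 0 shut, grows as the tab side goes up, stops at 2.1. The hinge is stiff: about 0.09 N m, the lid stays wherever it is left.
- tab_l (a point): Grip point on the pale wooden tab of lid_l, 24 mm beyond the lid's front edge, 96 mm from the hinge line. The tab is 24 mm wide (case y), 8 mm thick and sticks out 36 mm in the plane of the lid; lid shut, it lies level at z=42 mm in front of the case. Held by its two side edges it can turn between the fingers as the lid swings.
- bar_s: The short bar: steel block 20 (x) x 32 (y) x 28 mm high, about 140 g, origin at the centre of its underside. It starts in case_s between two black lined cheeks along its long sides: 2 mm clear, 2 mm higher than its top, ending 4 mm short of its ends. So there it can be held only by its ends; the case is empty for 43 mm beyond each end, 64 mm wide.
- bar_m: The middle bar: steel block 20 (x) x 42 (y) x 28 mm high, about 183 g, origin at the centre of its underside. It starts in case_m between two black lined cheeks along its long sides: 2 mm clear, 2 mm higher than its top, ending 4 mm short of its ends. So there it can be held only by its ends; the case is empty for 38 mm beyond each end, 64 mm wide.
- bar_l: The long bar: steel block 20 (x) x 52 (y) x 28 mm high, about 227 g, origin at the centre of its underside. It starts in case_l between two black lined cheeks along its long sides: 2 mm clear, 2 mm higher than its top, ending 4 mm short of its ends. So there it can be held only by its ends; the case is empty for 33 mm beyond each end, 64 mm wide.
- balance: Laboratory balance, fixed: white housing 170 x 150 x 50 mm, origin at the centre of its underside, display on its -x side. It stands to the left or to the right of the cases. Its pan and shields are described at pan.
- pan (a point): Centre of the upper face of the pan (64 x 86 mm), z=64 mm; axes as the balance. Two upright shield plates, 4 mm thick, 60 mm along x, stand on it at y=+37 and -37 mm (70 mm clear between) and rise 53 mm above it. The long bar goes between them, its length along y; no room for fingers beyond its ends, its long sides are free.
- stirrer: Bystander, fixed: grey hotplate stirrer 160 x 150 x 70 mm with a white round plate on top to z=82 mm, origin at the centre of its underside; on the other side of the cases from the balance.
- flask: Bystander, loose: glass conical flask, 76 mm wide, 102 mm high, standing on the stirrer. Origin: centre of its underside.
- stopper: Bystander, loose: white stopper, 32 mm wide, 26 mm high, on the bench in front of the cases.
- jar: Bystander, loose: small capped glass jar, 38 mm wide, 45 mm high, on the bench in front of the cases.
Not all that is in view belongs to the job. What is shaped like the case_m but red or yellow is not meant.

How it is judged:
On the way, in this order (a step that is already met when the one before it is completed fails the run):
1. all three lids stand open (beyond 1.2 rad, about 70 degrees) at once, before the long bar is stood on the bench (value of joint each of lid_s, lid_m, lid_l above 1.2 rad), for 0.1 s.
2. the long bar stands upright on the bench, let go (contact force between bar_l and the fingers below 0.2 N and linear speed of bar_l below 0.02 m/s and angle between bar_l's own z axis and vertical below 0.06 rad and height (world z) of bar_l between -0.003 and 0.003 m), for 0.1 s.
At the end, for the whole second after the job is handed in: Long bar upright, still and released on the pan, within 10 mm of its centre along both pan axes and 0.15 rad of the pan's y; all lids open beyond 1.2 rad; other bars in their cases (moved under 15 mm), loose bystanders moved under 20 mm (all of step 1 and contact force between bar_l and the fingers below 0.2 N and linear speed of bar_l below 0.02 m/s and angle between bar_l's own z axis and vertical below 0.06 rad and x of bar_l in the frame of pan between -0.01 and 0.01 m and y of bar_l in the frame of pan between -0.01 and 0.01 m and z of bar_l in the frame of pan between -0.004 and 0.004 m and angle between the y axis of bar_l and the y axis of pan, either way round below 0.15 rad and distance of each of bar_s, bar_m from where it was at the start of the episode below 0.015 m and distance of each of flask, stopper, jar from where it was at the start of the episode below 0.02 m); the robot touches nothing.
It fails at once if the long bar is dropped onto the pan (faster than 0.35 m/s within 20 mm above it) (linear speed of bar_l above 0.35 m/s and z of bar_l in the frame of pan between -0.005 and 0.02 m and x of bar_l in the frame of pan between -0.035 and 0.035 m and y of bar_l in the frame of pan between -0.035 and 0.035 m).
It fails at once if the long bar topples (tilted over 0.7 rad) (angle between bar_l's own z axis and vertical above 0.7 rad).
It fails at once if another bar is moved more than 15 mm (distance of any of bar_s, bar_m from where it was at the start of the episode above 0.015 m).
It fails at once if a loose bystander is moved more than 20 mm (distance of any of flask, stopper, jar from where it was at the start of the episode above 0.02 m).
It also fails if it takes over 72 s, if anything falls off the work surface, if the arm or the gripper's body presses on something with over 40 N, if the wrist force passes 120 N, or if a joint passes its speed limit or range.

## Working session

There is one attempt and no reset: what is moved stays moved. The work goes in short steps, Python scripts to look and compute and a tool call to move; the robot and the scene stay as the last step left them, time stands still between calls to the robot, and variables do not carry over. Pictures are saved under pics/ and viewed, and the job is handed in when it is done.

Besides the shell and the picture viewer there is one more tool, called in YAML: its name, and indented under it one key for each argument. play_rows: Moves the arm, as the interface text tells. Its arguments: {"type":"object","properties":{"targets":{"type":"array"},"newtons":{"type":"number"}},"required":["targets"]}

```bash
ls; mkdir -p pics
cat > h.py <<'E'
import numpy as np, cv2
from station import sense, read_camera, camera_params, finish_job
E
python3 - <<'E'
from h import *
s=sense();print(s)
for n in ['top','side','wrist']:
    p=camera_params(n);print(n,p)
    a,d=read_camera(n); cv2.imwrite(f'pics/{n}0.png',a[:,:,::-1]); np.savez(f'{n}0.npz',a=a,d=d,K=p['K'],D=p['distortion'],T=p['world_to_cam'])
print(sense()['time_s'])
E
```

```text
pics
{'time_s': 0.0, 'joint_positions': array([ 9.93955964e-01,  3.42728222e-01,  1.52505702e+00, -1.05399910e-05,
        1.27542350e+00, -1.46028879e-01]), 'qd': array([-0.00180795, -0.00032334, -0.00010081, -0.00039407,  0.00076371,
        0.00055513]), 'joint_efforts': array([-9.52483024e-04, -4.33666527e+01, -2.46016681e+01, -8.90153683e-05,
        7.63404270e-03,  1.88369052e-05]), 'position': array([0.21900528, 0.47666893, 0.23060916]), 'ee_rot': array([ 2.13742239e-01,  9.76889760e-01, -7.57616751e-04, -2.81021969e-04]), 'contact_force': array([ 0.47690873, -0.20765254, -0.93560979]), 'wrist_torque': array([ 0.01988351,  0.00016355, -0.00875655]), 'gripper_width': 1.0004564687198996}
top {'K': array([[481.35977673,   0.        , 323.83560735],
       [  0.        , 481.35977673, 239.65548143],
       [  0.        ,   0.        ,   1.        ]]), 'distortion': array([-0.09632329,  0.        ,  0.        ,  0.        ,  0.        ]), 'world_to_cam': array([[-0.01721939, -0.99981428, -0.00865384,  0.01174933],
       [ 0.99541258, -0.01795698,  0.09397526, -0.50126149],
      
[... 551 characters left out ...]
0864, -0.91808816],
       [ 0.        ,  0.        ,  0.        ,  1.        ]])}
wrist {'K': array([[379.97754158,   0.        , 318.03266386],
       [  0.        , 379.97754158, 243.26249674],
       [  0.        ,   0.        ,   1.        ]]), 'distortion': array([-0.02645111,  0.        ,  0.        ,  0.        ,  0.        ]), 'world_to_cam': array([[ 4.17113309e-01,  9.08854489e-01, -6.45288963e-05,
        -5.25302183e-01],
       [-8.73584113e-01,  4.00906593e-01, -2.75907051e-01,
         3.58029901e-02],
       [-2.50733492e-01,  1.15140875e-01,  9.61184319e-01,
        -3.77627146e-01],
       [ 0.00000000e+00,  0.00000000e+00,  0.00000000e+00,
         1.00000000e+00]])}
0.15
```

View pics/top0.png

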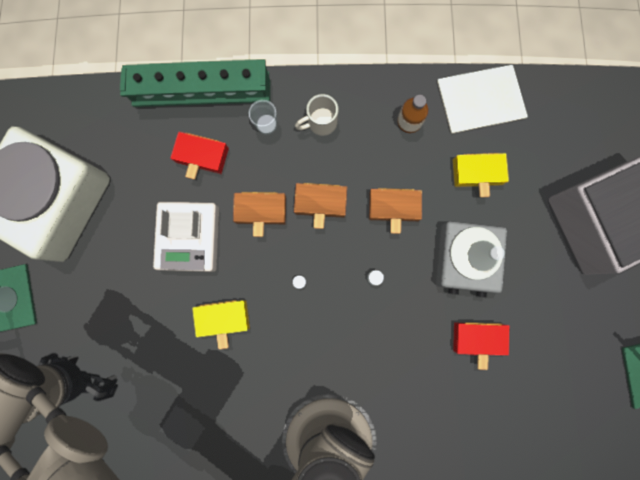

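View pics/side0.png

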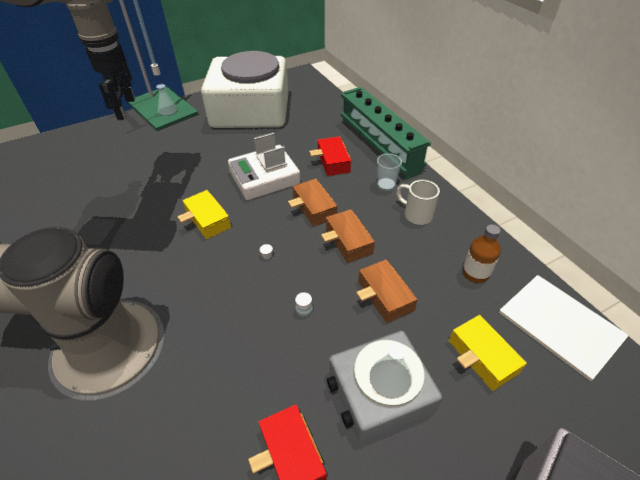

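View pics/wrist0.png

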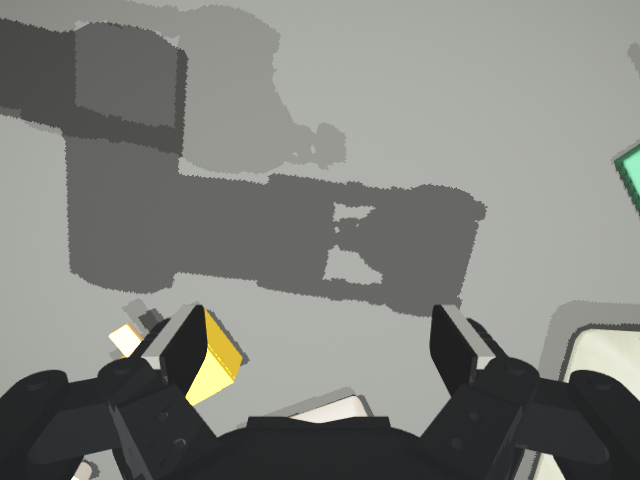

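The top view shows the three wooden cases at px (259,208), (321,200) and (396,204), all with their tabs towards the robot. The balance is on the left at (185,237), the stopper at (299,282), the jar at (375,278) and the stirrer on the right.

```bash
cat >> h.py <<'E'
def rays(pts,K,D,T):
    u=cv2.undistortPoints(np.asarray(pts,float).reshape(-1,1,2),np.array(K),np.array(D)).reshape(-1,2)
    d=np.c_[u[:,0],-u[:,1],-np.ones(len(u))]
    T=np.array(T);R=T[:3,:3];c=-R.T@T[:3,3]
    return c,d@R
def toplane(pts,z,c):
    o,d=rays(pts,c['K'],c['D'],c['T']); t=(z-o[2])/d[:,2]
    return o+d*t[:,None]
def cloud(c,mask=None):
    d=c['d'];m=(d>0) if mask is None else (mask&(d>0))
    v,u=np.nonzero(m);o,r=rays(np.c_[u,v],c['K'],c['D'],c['T'])
    return o+r*d[v,u][:,None],np.c_[u,v]
def snap(n,tag):
    p=camera_params(n);a,d=read_camera(n);cv2.imwrite(f'pics/{tag}.png',a[:,:,::-1])
    np.savez(f'{tag}.npz',a=a,d=d,K=p['K'],D=p['distortion'],T=p['world_to_cam'])
    return np.load(f'{tag}.npz')
E
python3 - <<'E'
from h import *
c=dict(np.load('top0.npz'))
hsv=cv2.cvtColor(c['a'],cv2.COLOR_RGB2HSV)
for p in [(259,203),(259,230),(321,195),(319,221),(180,215),(166,222),(300,282)]: print(p,hsv[p[1],p[0]],c['d'][p[1],p[0]])
P,uv=cloud(c)
H=np.zeros((480,640,3));H[uv[:,1],uv[:,0]]=P
for p in [(259,203),(259,230),(321,195),(319,221),(396,200),(396,226),(180,220),(185,235),(300,282),(375,278),(330,330)]: print(p,H[p[1],p[0]].round(4))
# lids
m=((hsv[...,0]>4)&(hsv[...,0]<16)&(hsv[...,1]>120)&(hsv[...,2]>90)).astype(np.uint8)
m[:150]=0
cs,_=cv2.findContours(m,cv2.RETR_EXTERNAL,cv2.CHAIN_APPROX_NONE)
for k in cs:
    if cv2.contourArea(k)<300: continue
    W=toplane(k.reshape(-1,2),0.045,c)[:,:2]
    r=cv2.minAreaRect((W*1000).astype(np.float32)); print('lid',cv2.boundingRect(k),cv2.contourArea(k),r)
t=((hsv[...,0]>=14)&(hsv[...,0]<22)&(hsv[...,1]>60)&(hsv[...,1]<170)&(hsv[...,2]>120)).astype(np.uint8)
cs,_=cv2.findContours(t,cv2.RETR_EXTERNAL,cv2.CHAIN_APPROX_NONE)
for k in cs:
    if cv2.contourArea(k)<60: continue
    W=toplane(k.reshape(-1,2),0.046,c)[:,:2]
    print('tab',cv2.boundingRect(k),cv2.minAreaRect((W*1000).astype(np.float32)))
cv2.imwrite('pics/m1.png',cv2.resize(c['a'][150:310,140:420,::-1],None,fx=2.8,fy=2.8,interpolation=cv2.INTER_CUBIC))
E
```

```text
(259, 203) [ 13 161 203] 1.1862283
(259, 230) [ 20 112 236] 1.1829405
(321, 195) [ 13 162 205] 1.1878545
(319, 221) [ 20 114 235] 1.1784238
(180, 215) [ 20  10 229] 1.1678216
(166, 222) [30 13 95] 1.1511774
(300, 282) [102   5 242] 1.1893034
(259, 203) [0.5931 0.1613 0.0455]
(259, 230) [0.5264 0.162  0.0425]
(321, 195) [0.6103 0.0079 0.0445]
(319, 221) [0.5452 0.0138 0.0478]
(396, 200) [ 0.5943 -0.1769  0.0459]
(396, 226) [ 0.5299 -0.175   0.0443]
(180, 220) [0.5521 0.353  0.0643]
(185, 235) [0.5151 0.3403 0.0636]
(300, 282) [0.3973 0.0637 0.0233]
(375, 278) [ 0.4036 -0.1201  0.0422]
(330, 330) [ 2.763e-01 -8.400e-03  2.000e-04]
lid (233, 193, 53, 30) 1439.5 ((582.0646362304688, 161.36904907226562), (128.924560546875, 72.57469177246094), 88.76991271972656)
lid (370, 189, 52, 31) 1457.0 ((584.80078125, -175.3654327392578), (126.5402603149414, 74.58905792236328), 87.76168823242188)
lid (294, 183, 53, 33) 1443.0 ((600.1126708984375, 10.411060333251953), (126.78002166748047, 74.72779083251953), 85.01055145263672)
tab (478, 355, 11, 15) ((195.0149688720703, -377.2186584472656), (24.686038970947266, 33.69905471801758), 88.19677734375)
tab (216, 334, 13, 16) ((256.52740478515625, 253.66355895996094), (35.700260162353516, 27.647544860839844), 7.874444961547852)
tab (252, 221, 12, 16) ((529.7595825195312, 164.97122192382812), (27.186870574951172, 37.094791412353516), 88.95073699951172)
tab (390, 218, 12, 16) ((531.0151977539062, -173.5625457763672), (27.09745979309082, 37.387733459472656), 88.22795867919922)
tab (313, 213, 13, 16) ((546.65771484375, 14.468003273010254), (27.139047622680664, 39.22715759277344), 82.85283660888672)
tab (479, 183, 12, 15) ((616.6455688476562, -398.8863525390625), (35.772796630859375, 26.988277435302734), 1.949780821800232)
tab (185, 164, 14, 15) ((677.6103515625, 331.89935302734375), (26.924482345581055, 36.31566619873047), 74.08167266845703)
```

View pics/m1.png

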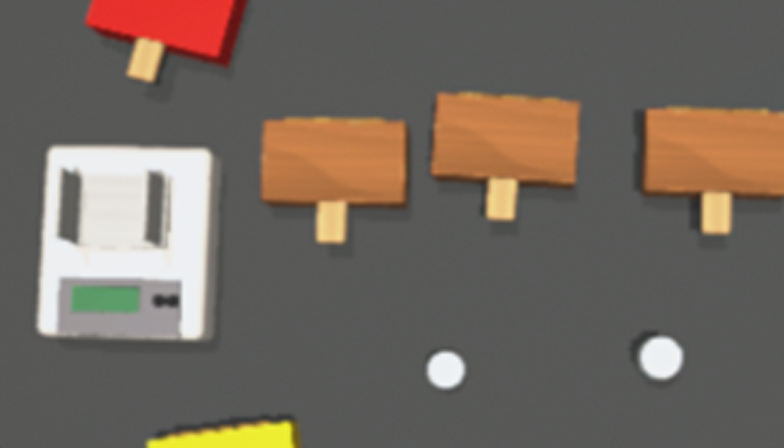

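Run:
```python
from h import *
c=dict(np.load('top0.npz'))
P,uv=cloud(c)
H=np.full((480,640,3),np.nan);H[uv[:,1],uv[:,0]]=P
# balance by height
def reg(x0,x1,y0,y1,z0,z1):
    m=(P[:,0]>x0)&(P[:,0]<x1)&(P[:,1]>y0)&(P[:,1]<y1)&(P[:,2]>z0)&(P[:,2]<z1); return P[m],uv[m]
A,_=reg(.38,.68,.24,.48,.042,.058);r=cv2.minAreaRect((A[:,:2]*1000).astype(np.float32));print('housing',len(A),r)
A,q=reg(.38,.68,.24,.48,.1,.14)
print('shield tops',len(A));print(np.round(A,3)[::3])
A,q=reg(.38,.68,.24,.48,.061,.068);r=cv2.minAreaRect((A[:,:2]*1000).astype(np.float32));print('pan',len(A),r,A.mean(0))
hsv=cv2.cvtColor(c['a'],cv2.COLOR_RGB2HSV)
m=((hsv[...,1]<25)&(hsv[...,2]>170)).astype(np.uint8)
m2=np.zeros_like(m);m2[195:275,148:222]=m[195:275,148:222]
m2=cv2.morphologyEx(m2,cv2.MORPH_CLOSE,np.ones((25,25)))
cs,_=cv2.findContours(m2,cv2.RETR_EXTERNAL,cv2.CHAIN_APPROX_NONE)
for k in cs:
    if cv2.contourArea(k)>500: 
        W=toplane(k.reshape(-1,2),0.05,c)[:,:2]; print(cv2.boundingRect(k),cv2.minAreaRect((W*1000).astype(np.float32)))
cv2.imwrite('pics/m2.png',cv2.resize(c['a'][190:285,140:230,::-1],None,fx=6,fy=6,interpolation=cv2.INTER_CUBIC))
```

```text
housing 2989 ((556.3793334960938, 346.8961181640625), (152.1559600830078, 252.44979858398438), 87.89041900634766)
shield tops 198
[[0.57  0.386 0.114]
 [0.572 0.383 0.102]
 [0.569 0.309 0.107]
 [0.568 0.382 0.112]
 [0.565 0.309 0.117]
 [0.564 0.382 0.118]
 [0.563 0.311 0.116]
 [0.565 0.308 0.1  ]
 [0.563 0.383 0.109]
 [0.561 0.311 0.115]
 [0.56  0.384 0.118]
 [0.562 0.383 0.1  ]
 [0.56  0.31  0.103]
 [0.557 0.382 0.119]
 [0.556 0.309 0.114]
 [0.555 0.382 0.118]
 [0.554 0.311 0.116]
 [0.553 0.385 0.116]
 [0.555 0.383 0.101]
 [0.552 0.31  0.111]
 [0.551 0.385 0.115]
 [0.549 0.313 0.115]
 [0.551 0.31  0.101]
 [0.549 0.384 0.111]
 [0.546 0.313 0.117]
 [0.548 0.309 0.106]
 [0.546 0.384 0.112]
 [0.544 0.311 0.115]
 [0.543 0.387 0.118]
 [0.545 0.383 0.107]
 [0.542 0.31  0.117]
 [0.542 0.388 0.113]
 [0.542 0.384 0.105]
 [0.54  0.31  0.11 ]
 [0.539 0.386 0.114]
 [0.537 0.313 0.116]
 [0.539 0.309 0.105]
 [0.536 0.382 0.115]
 [0.535 0.313 0.117]
 [0.536 0.309 0.107]
 [0.534 0.383 0.114]
 [0.532 0.31  0.117]
 [0.532 0.387 0.116]
 [0.533 0.383 0.106]
 [0.531 0.31  0.109]
 [0.53  0.383 0.113]
 [0.528 0.31  0.111]
 [0.527 0.384 0.118]
 [0.526 0.313 0.116]
 [0.527 0.31  0.102]
 [0.525 0.383 0.112]
 [0.523 0.311 0.115]
 [0.522 0.387 0.116]
 [0.524 0.384 0.103]
 [0.521 0.31  0.11 ]
 [0.521 0.385 0.106]
 [0.518 0.313 0.116]
 [0.52  0.31  0.102]
 [0.518 0.382 0.114]
 [0.516 0.31  0.118]
 [0.515 0.386 0.117]
 [0.517 0.384 0.102]
 [0.515 0.311 0.107]
 [0.513 0.384 0.109]
 [0.511 0.31  0.116]
 [0.509 0.31  0.116]]
pan 548 ((540.8819580078125, 346.42108154296875), (84.90796661376953, 64.50835418701172), 87.15986633300781) [0.54003185 0.35061904 0.06383805]
(153, 202, 63, 69) ((515.1853637695312, 346.849365234375), (148.56150817871094, 167.62303161621094), 87.69913482666016)
```

View pics/m2.png

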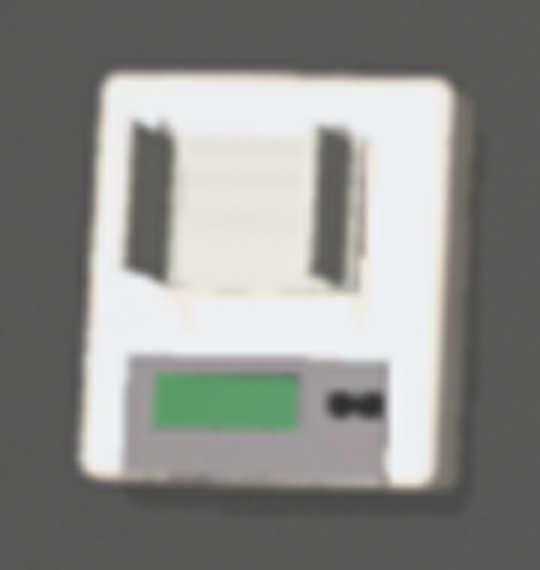

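```bash
cat >> h.py <<'E'
from scipy.spatial.transform import Rotation as Ro
def plan(targets, ref=None):
    # targets: list of (x,y,z m, jaw angle deg of tool y) -> rows in the tool frame; tool vertical
    s=sense() if ref is None else ref
    R0=Ro.from_quat(s['ee_rot']);p0=np.array(s['position'])
    print('t',round(s['time_s'],2),'pos',p0.round(4),'yaw',round(np.degrees(np.arctan2(*R0.as_matrix()[[1,0],1])),2),'F',s['contact_force'].round(1),'w',round(s['gripper_width'],3),'q',s['joint_positions'].round(2))
    for (x,y,z,phi) in targets:
        a=np.radians(phi); Y=np.array([np.cos(a),np.sin(a),0]);Z=np.array([0,0,-1.]);X=np.cross(Y,Z)
        R=Ro.from_matrix(np.c_[X,Y,Z])
        print((R0.inv().apply(np.array([x,y,z])-p0)*1000).round(1),np.degrees((R0.inv()*R).as_rotvec()).round(2))
E
python3 - <<'E'
from h import *
plan([(.522,.164,.2,87.5),(.522,.164,.021,87.5)])
E
```

```text
t 0.15 pos [0.219  0.4768 0.2308] yaw 65.32 F [ 0.4 -1.4 -0.6] w 1.003 q [ 0.99  0.34  1.52 -0.    1.28 -0.15]
[-405.9 -157.7   30.9] [-7.000e-02 -2.000e-02 -2.218e+01]
[-405.9 -157.5  209.9] [-7.000e-02 -2.000e-02 -2.218e+01]
```

play_rows:
  targets:
    - [[-406,-158,31,0,0,-22.2,0],[-406,-158,31,0,0,-22.2,0],[-406,-158,31,0,0,-22.2,0],[-406,-158,31,0,0,-22.2,0],[-406,-158,31,0,0,-22.2,0],[-406,-158,31,0,0,-22.2,0],[-406,-158,31,0,0,-22.2,0],[-406,-158,31,0,0,-22.2,0],[-406,-158,31,0,0,-22.2,0],[-406,-158,31,0,0,-22.2,0],[-406,-158,31,0,0,-22.2,0],[-406,-158,31,0,0,-22.2,0],[-406,-158,31,0,0,-22.2,0],[-406,-158,31,0,0,-22.2,0]]
  newtons: 25

```text
time_s: 1.32
position: [0.5216, 0.1641, 0.1999]
ee_rot: [0.022, 1.0, 0.0, -0.001]
contact_force: [0.1, 0.8, -0.2]
gripper_width: 0.996
```

Run:
```python
from h import *
c=snap('wrist','w1')
plan([(.522,.164,.021,87.5)])
```

```text
t 1.37 pos [0.5213 0.1647 0.2002] yaw 87.56 F [0.5 0.1 0.3] w 0.999 q [ 0.17  0.41  1.51  0.    1.22 -1.36]
[ -0.8  -0.7 179.2] [ 0.01 -0.05  0.06]
```

View pics/w1.png

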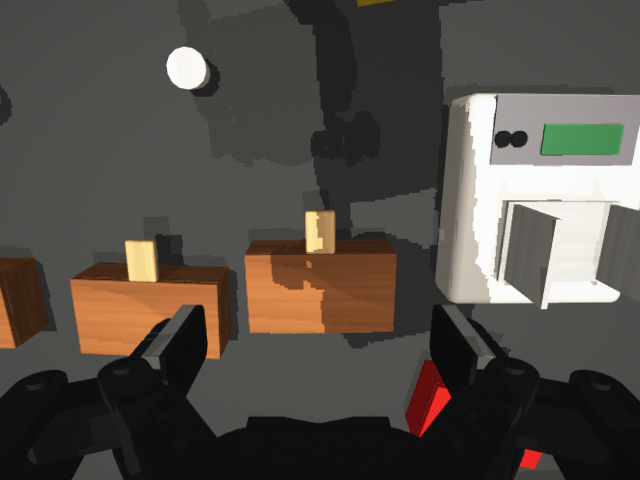

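The wrist view shows tab A at px (320,232), centred between the fingers, and the edges of lid A nearly level. I'll refine the measurement from this image.

Run:
```python
from h import *
c=dict(np.load('w1.npz'))
hsv=cv2.cvtColor(c['a'],cv2.COLOR_RGB2HSV)
print(hsv[235,325],hsv[260,145],hsv[300,260],hsv[240,312])
m=((hsv[...,0]>=15)&(hsv[...,0]<28)&(hsv[...,1]>50)&(hsv[...,1]<140)&(hsv[...,2]>100)).astype(np.uint8)
m[:200]=0;m[290:]=0
cs,_=cv2.findContours(m,cv2.RETR_EXTERNAL,cv2.CHAIN_APPROX_NONE)
for k in cs:
    if cv2.contourArea(k)>200:
        W=toplane(k.reshape(-1,2),0.046,c)[:,:2];print('tab',cv2.boundingRect(k),cv2.minAreaRect((W*1000).astype(np.float32)))
# lid top corners by eye
for n,pts in {'A':[(245,254),(397,254),(396,333),(248,332)],'B':[(71,281),(231,277),(229,357),(82,353)]}.items():
    print(n,(toplane(pts,.045,c)*1000).round(1)[:,:2].tolist())
```

```text
[ 17 129 170] [ 22 101 248] [ 13 168 210] [ 23  97 250]
tab (125, 239, 33, 43) ((545.179931640625, 17.69832420349121), (25.34944725036621, 36.49912643432617), 85.71952819824219)
tab (305, 211, 30, 43) ((527.6507568359375, 165.92901611328125), (23.54509162902832, 34.835845947265625), 87.50479125976562)
A [[543.6, 104.0], [549.0, 228.7], [621.6, 228.9], [614.9, 99.7]]
B [[561.1, -46.1], [563.1, 90.3], [639.1, 80.3], [630.2, -52.0]]
```

play_rows:
  targets:
    - [[0,0,40,0,0,0,0],[0,0,80,0,0,0,0],[0,0,120,0,0,0,0],[0,0,155,0,0,0,0],[0,0,179,0,0,0,0],[0,0,179,0,0,0,0.4],[0,0,179,0,0,0,1],[0,0,179,0,0,0,1],[0,0,179,0,0,0,1],[0,0,179,0,0,0,1],[0,0,179,0,0,0,1],[0,0,179,0,0,0,1]]
  newtons: 25

```text
time_s: 2.37
position: [0.5233, 0.1654, 0.0234]
ee_rot: [0.022, 1.0, 0.001, 0.002]
contact_force: [-0.1, 7.0, 5.2]
gripper_width: 0.276
```

Run:
```python
from h import *
plan([])
snap('side','s1')
```

```text
t 2.37 pos [0.5233 0.1654 0.0234] yaw 87.52 F [-0.1  7.   5.2] w 0.276 q [ 0.17  0.63  1.7   0.    0.81 -1.36]
```

View pics/s1.png

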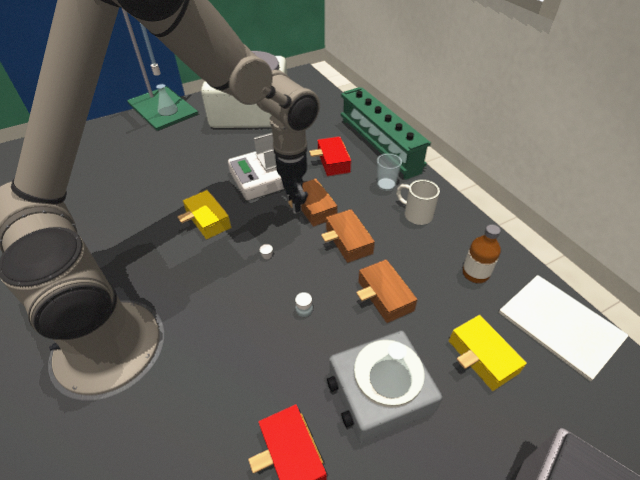

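The gripper reads 23.5 mm, so the tab is held. Next I swing the lid open.

play_rows:
  targets:
    - [[-2,1,-17,0,0,0,1],[-7,1,-33,0,0,0,1],[-14,1,-48,0,0,0,1],[-24,1,-61,0,0,0,1],[-37,1,-73,0,0,0,1],[-51,1,-82,0,0,0,1],[-66,1,-88,0,0,0,1],[-82,1,-92,0,0,0,1],[-99,1,-93,0,0,0,1],[-116,1,-91,0,0,0,1],[-132,1,-86,0,0,0,1],[-140,1,-83,0,0,0,1],[-140,1,-83,0,0,0,1],[-140,1,-83,0,0,0,0.5],[-140,1,-83,0,0,0,0.3],[-140,1,-90,0,0,0,0.2],[-140,1,-120,0,0,0,0],[-140,1,-150,0,0,0,0]]

```text
time_s: 3.92
position: [0.6609, 0.1584, 0.1713]
ee_rot: [0.022, 1.0, -0.0, -0.002]
contact_force: [1.2, -0.8, 0.9]
gripper_width: 0.96
```

Run:
```python
from h import *
plan([(.540,.016,.19,85.3),(.540,.016,.021,85.3)])
snap('side','s2');snap('wrist','w2')
```

```text
t 3.92 pos [0.6609 0.1584 0.1713] yaw 87.5 F [ 1.2 -0.8  0.9] w 0.96 q [ 0.12  0.68  1.12 -0.    1.34 -1.4 ]
[ 114.6 -147.5  -18.2] [-0.05 -0.2   2.2 ]
[ 114.  -147.4  150.8] [-0.05 -0.2   2.2 ]
```

View pics/s2.png

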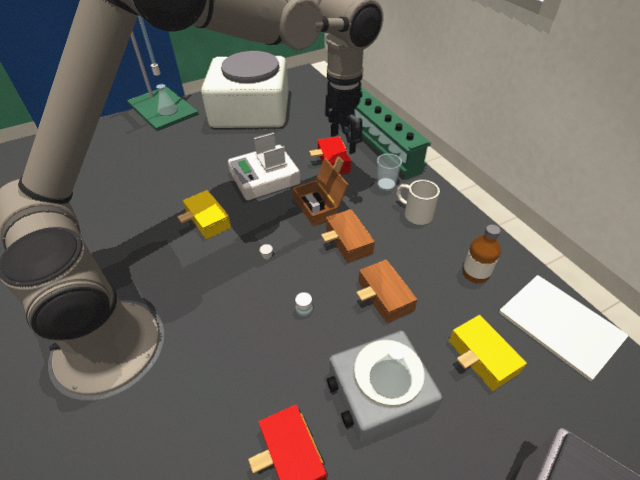

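View pics/w2.png

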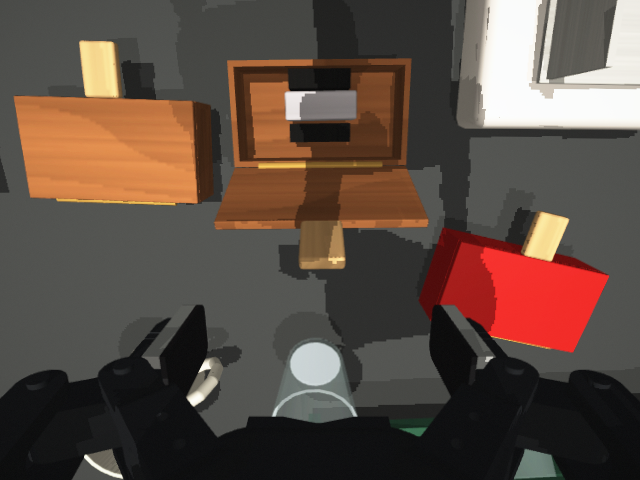

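The lid of case A stands open, with its bar visible at px (286–356, 105) in the wrist view. Next is case B.

play_rows:
  targets:
    - [[30,-40,-20,0,0,1,0],[115,-147,-20,0,0,2.2,0],[115,-147,-20,0,0,2.2,0],[115,-147,-20,0,0,2.2,0],[115,-147,-20,0,0,2.2,0],[115,-147,10,0,0,2.2,0],[115,-147,50,0,0,2.2,0],[115,-147,90,0,0,2.2,0],[115,-147,130,0,0,2.2,0],[115,-147,150,0,0,2.2,0],[115,-147,151,0,0,2.2,0.4],[115,-147,151,0,0,2.2,1],[115,-147,151,0,0,2.2,1],[115,-147,151,0,0,2.2,1],[115,-147,151,0,0,2.2,1],[115,-147,151,0,0,2.2,1],[115,-147,151,0,0,2.2,1],[115,-147,151,0,0,2.2,1]]

```text
time_s: 5.52
position: [0.542, 0.0158, 0.0223]
ee_rot: [0.041, 0.999, -0.001, 0.002]
contact_force: [-1.9, -5.3, 6.3]
gripper_width: 0.271
```

Run:
```python
from h import *
plan([])
```

```text
t 5.52 pos [0.542  0.0158 0.0223] yaw 85.35 F [-1.9 -5.3  6.3] w 0.271 q [-0.11  0.62  1.72 -0.    0.8  -1.6 ]
```

play_rows:
  targets:
    - [[-2,0,-17,0,0,0,1],[-7,0,-33,0,0,0,1],[-14,0,-48,0,0,0,1],[-24,0,-61,0,0,0,1],[-37,0,-73,0,0,0,1],[-51,0,-82,0,0,0,1],[-66,0,-88,0,0,0,1],[-82,0,-92,0,0,0,1],[-99,0,-93,0,0,0,1],[-116,0,-91,0,0,0,1],[-132,0,-86,0,0,0,1],[-140,0,-83,0,0,0,1],[-140,0,-83,0,0,0,1],[-140,0,-83,0,0,0,0.5],[-140,0,-83,0,0,0,0.3],[-140,0,-90,0,0,0,0.2],[-140,0,-120,0,0,0,0],[-140,0,-150,0,0,0,0]]

```text
time_s: 7.02
position: [0.6789, 0.0062, 0.1702]
ee_rot: [0.041, 0.999, 0.0, -0.002]
contact_force: [0.6, -0.2, 0.7]
gripper_width: 0.96
```

Run:
```python
from h import *
plan([(.525,-.173,.19,88),(.525,-.173,.021,88)])
snap('wrist','w3')
```

```text
t 7.02 pos [0.6789 0.0062 0.1702] yaw 85.34 F [ 0.6 -0.2  0.7] w 0.96 q [-0.1   0.68  1.13  0.    1.34 -1.59]
[ 139.  -191.1  -19.4] [ 0.04 -0.21 -2.66]
[ 138.3 -191.2  149.6] [ 0.04 -0.21 -2.66]
```

View pics/w3.png

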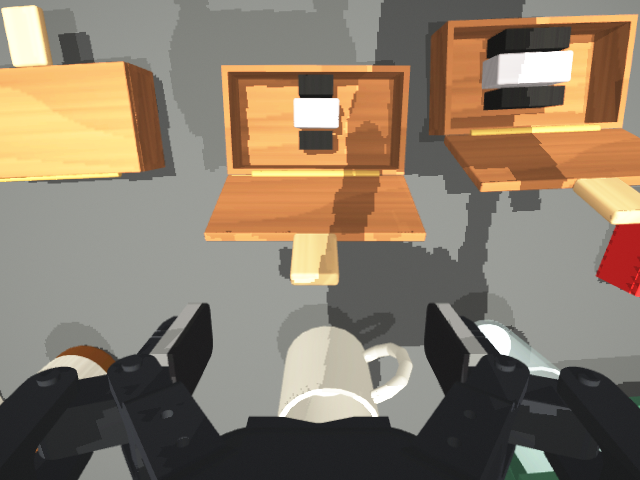

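Lid B is open and its bar looks short (px 294–340). Next is case C.

play_rows:
  targets:
    - [[30,-40,-20,0,0,-1,0],[139,-191,-20,0,0,-2.7,0],[139,-191,-20,0,0,-2.7,0],[139,-191,-20,0,0,-2.7,0],[139,-191,-20,0,0,-2.7,0],[139,-191,-20,0,0,-2.7,0],[139,-191,10,0,0,-2.7,0],[139,-191,50,0,0,-2.7,0],[139,-191,90,0,0,-2.7,0],[139,-191,130,0,0,-2.7,0],[139,-191,150,0,0,-2.7,0],[139,-191,150,0,0,-2.7,0.4],[139,-191,150,0,0,-2.7,1],[139,-191,150,0,0,-2.7,1],[139,-191,150,0,0,-2.7,1],[139,-191,150,0,0,-2.7,1],[139,-191,150,0,0,-2.7,1],[139,-191,150,0,0,-2.7,1],[139,-191,150,0,0,-2.7,1]]

```text
time_s: 8.65
position: [0.5274, -0.1731, 0.0224]
ee_rot: [0.018, 1.0, -0.0, 0.002]
contact_force: [0.7, 3.9, 7.7]
gripper_width: 0.275
```

Run:
```python
from h import *
plan([])
```

```text
t 8.65 pos [ 0.5274 -0.1731  0.0224] yaw 87.98 F [0.7 3.9 7.7] w 0.275 q [-0.46  0.64  1.68  0.    0.82 -1.99]
```

play_rows:
  targets:
    - [[-2,0,-17,0,0,0,1],[-7,0,-33,0,0,0,1],[-14,0,-48,0,0,0,1],[-24,0,-61,0,0,0,1],[-37,0,-73,0,0,0,1],[-51,0,-82,0,0,0,1],[-66,0,-88,0,0,0,1],[-82,0,-92,0,0,0,1],[-99,0,-93,0,0,0,1],[-116,0,-91,0,0,0,1],[-132,0,-86,0,0,0,1],[-140,0,-83,0,0,0,1],[-140,0,-83,0,0,0,1],[-140,0,-83,0,0,0,0.5],[-140,0,-83,0,0,0,0.3],[-140,0,-90,0,0,0,0.2],[-140,0,-120,0,0,0,0],[-140,0,-150,0,0,0,0]]

```text
time_s: 10.15
position: [0.6648, -0.1776, 0.1701]
ee_rot: [0.017, 1.0, 0.001, -0.002]
contact_force: [-0.2, -0.2, -0.2]
gripper_width: 0.963
```

Run:
```python
from h import *
plan([])
snap('wrist','w4'); snap('top','t4'); snap('side','s4')
```

```text
t 10.15 pos [ 0.6648 -0.1776  0.1701] yaw 88.02 F [-0.2 -0.2 -0.2] w 0.963 q [-0.37  0.7   1.09  0.    1.36 -1.91]
```

View pics/w4.png

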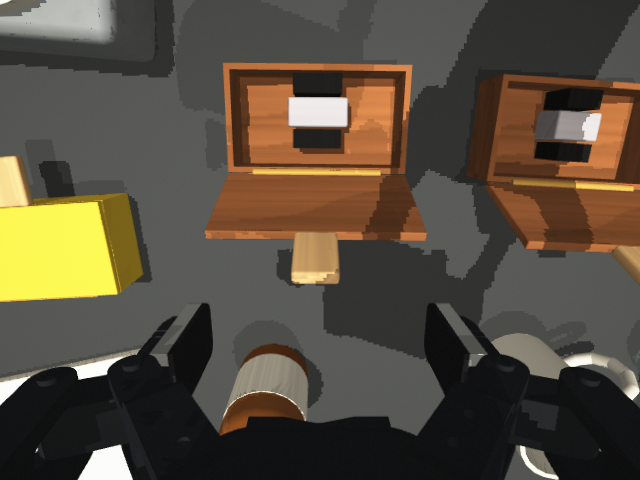

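View pics/s4.png

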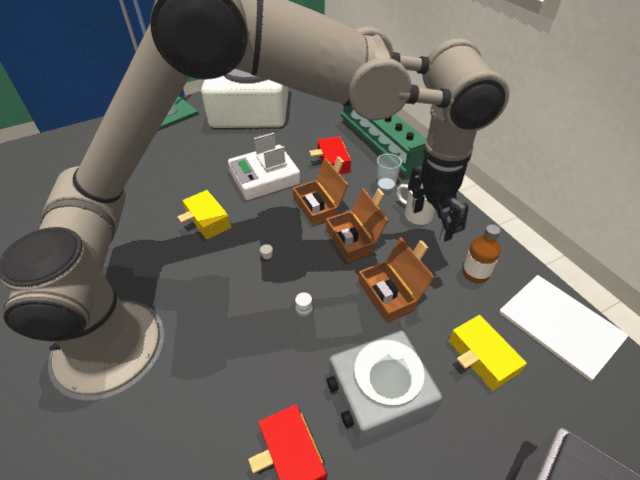

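View pics/t4.png

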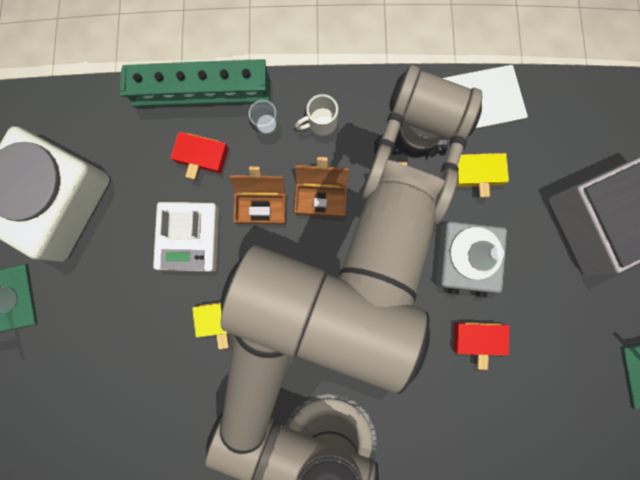

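All three lids stand open. Now I measure the bar tops at z = 32 mm.

Run:
```python
from h import *
for f,boxes in {'w2':[(270,80,370,125)],'w3':[(285,90,350,135),(475,45,580,90)],'w4':[(280,90,355,132),(530,105,605,145)]}.items():
    c=dict(np.load(f+'.npz'));hsv=cv2.cvtColor(c['a'],cv2.COLOR_RGB2HSV)
    for x0,y0,x1,y1 in boxes:
        m=np.zeros((480,640),np.uint8);m[y0:y1,x0:x1]=((hsv[...,1]<45)&(hsv[...,2]>110))[y0:y1,x0:x1]
        k=max(cv2.findContours(m,cv2.RETR_EXTERNAL,cv2.CHAIN_APPROX_NONE)[0],key=cv2.contourArea)
        W=toplane(k.reshape(-1,2),.032,c)[:,:2]
        print(f,cv2.boundingRect(k),cv2.minAreaRect((W*1000).astype(np.float32)))
c=dict(np.load('t4.npz'));hsv=cv2.cvtColor(c['a'],cv2.COLOR_RGB2HSV)
m=np.zeros((480,640),np.uint8);m[200:222,240:280]=((hsv[...,1]<45)&(hsv[...,2]>110))[200:222,240:280]
k=max(cv2.findContours(m,cv2.RETR_EXTERNAL,cv2.CHAIN_APPROX_NONE)[0],key=cv2.contourArea)
print('top',cv2.minAreaRect((toplane(k.reshape(-1,2),.032,c)[:,:2]*1000).astype(np.float32)))
# lid A/B angles from top depth
P,_=cloud(c)
for x0,y0 in((.582,.162),(.600,.011)):
    m=(abs(P[:,1]-y0)<.055)&(P[:,0]>x0+.03)&(P[:,0]<x0+.1)&(P[:,2]>.055)&(P[:,2]<.115)
    a=np.polyfit(P[m,2],P[m,0],1);print('lid',m.sum(),90+np.degrees(np.arctan(a[0])))
plan([(.576,.1625,.12,87.5),(.576,.1625,.002,87.5)])
```

```text
w2 (285, 91, 71, 30) ((575.7189331054688, 165.14076232910156), (50.294273376464844, 19.733226776123047), 89.01834869384766)
w3 (294, 98, 45, 30) ((594.2201538085938, 12.498470306396484), (31.126739501953125, 19.38616371154785), 85.3748550415039)
w3 (482, 51, 91, 38) ((576.7852172851562, 159.65989685058594), (61.908382415771484, 22.090967178344727), 88.36226654052734)
w4 (289, 97, 59, 30) ((579.297607421875, -173.74636840820312), (40.969825744628906, 19.36219596862793), 88.05682373046875)
w4 (554, 111, 47, 30) ((594.029296875, 11.749454498291016), (31.19108772277832, 19.221450805664062), 85.2665023803711)
top ((576.5751953125, 163.30233764648438), (50.416141510009766, 22.709381103515625), 88.85836791992188)
lid 643 111.81224648280761
lid 688 112.29269895846768
t 10.3 pos [ 0.6674 -0.1786  0.1746] yaw 88.02 F [ 0.2 -0.4 -0.7] w 1.002 q [-0.37  0.69  1.09  0.    1.35 -1.91]
[103.5 337.9  53.3] [-0.11  0.39  0.52]
[104.3 338.1 171.2] [-0.11  0.39  0.52]
```

Measured lengths are A = 51, C = 41 and B = 31 mm, so the long bar is in case A at about (0.576, 0.164). I move above it.

play_rows:
  targets:
    - [[0,30,-20,0,0,0,0.25],[104,338,-20,0,0,0,0.25],[104,338,-20,0,0,0,0.25],[104,338,-20,0,0,0,0.25],[104,338,-20,0,0,0,0.25],[104,338,-20,0,0,0,0.25],[104,338,-20,0,0,0,0.25],[104,338,-20,0,0,0,0.25],[104,338,-20,0,0,0,0.25],[104,338,-20,0,0,0,0.25],[104,338,-20,0,0,0,0.25],[104,338,20,0,0,0,0.25],[104,338,40,0,0,0,0.25],[104,338,40,0,0,0,0.25],[104,338,40,0,0,0,0.25]]

```text
time_s: 11.55
position: [0.5735, 0.1618, 0.1295]
ee_rot: [0.018, 1.0, -0.0, -0.001]
contact_force: [0.2, -0.7, 1.4]
gripper_width: 0.752
```

Run:
```python
from h import *
plan([(.576,.164,.003,88.3)])
snap('wrist','w5'); snap('side','s5')
```

```text
t 11.55 pos [0.5735 0.1618 0.1295] yaw 87.93 F [ 0.2 -0.7  1.4] w 0.752 q [ 0.15  0.56  1.46 -0.    1.12 -1.39]
[ -2.7   2.4 126.5] [-0.03 -0.16 -0.37]
```

View pics/w5.png

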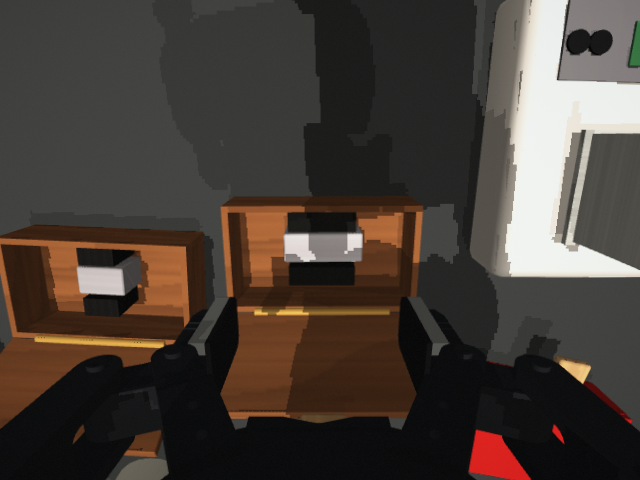

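View pics/s5.png

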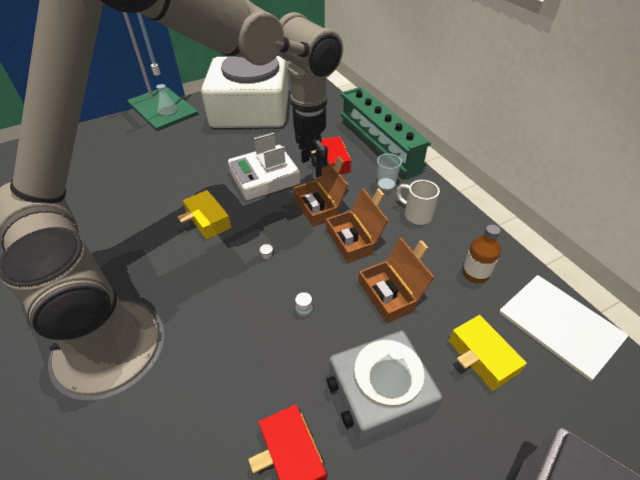

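Run:
```python
from h import *
c=dict(np.load('w5.npz'));hsv=cv2.cvtColor(c['a'],cv2.COLOR_RGB2HSV)
m=np.zeros((480,640),np.uint8);x0,y0,x1,y1=275,225,370,268
m[y0:y1,x0:x1]=((hsv[...,1]<45)&(hsv[...,2]>100))[y0:y1,x0:x1]
k=max(cv2.findContours(m,cv2.RETR_EXTERNAL,cv2.CHAIN_APPROX_NONE)[0],key=cv2.contourArea)
print(cv2.boundingRect(k),cv2.minAreaRect((toplane(k.reshape(-1,2),.032,c)[:,:2]*1000).astype(np.float32)))
```

```text
(284, 233, 79, 29) ((575.16748046875, 165.51089477539062), (51.49577713012695, 19.218399047851562), 87.95053100585938)
```

play_rows:
  targets:
    - [[-2,3,30,0,0,0,0.25],[-2,3,65,0,0,0,0.25],[-2,3,95,0,0,0,0.25],[-2,3,115,0,0,0,0.25],[-2,3,122,0,0,0,0.25],[-2,3,126,0,0,0,0.25],[-2,3,126,0,0,0,0.25],[-2,3,126,0,0,0,0.5],[-2,3,126,0,0,0,0.7],[-2,3,126,0,0,0,1],[-2,3,126,0,0,0,1],[-2,3,126,0,0,0,1],[-2,3,126,0,0,0,1]]
  newtons: 40

```text
time_s: 12.73
position: [0.5775, 0.1662, 0.0065]
ee_rot: [0.017, 1.0, 0.0, 0.002]
contact_force: [-0.3, -1.3, 6.8]
gripper_width: 0.602
```

Run:
```python
from h import *
plan([])
```

```text
t 12.73 pos [0.5775 0.1662 0.0065] yaw 88.02 F [-0.3 -1.3  6.8] w 0.602 q [ 0.15  0.73  1.55 -0.    0.86 -1.38]
```

The width reads 51 mm, so the bar is held by its ends. Now I lift.

play_rows:
  targets:
    - [[0,0,-10,0,0,0,1],[0,0,-25,0,0,0,1],[0,0,-50,0,0,0,1],[0,0,-80,0,0,0,1],[0,0,-100,0,0,0,1],[0,0,-110,0,0,0,1],[0,0,-110,0,0,0,1]]

```text
time_s: 13.32
position: [0.5772, 0.1663, 0.1173]
ee_rot: [0.017, 1.0, 0.001, 0.002]
contact_force: [0.2, -0.1, -2.1]
gripper_width: 0.602
```

Run:
```python
from h import *
plan([(.43,.17,.11,88),(.43,.17,.0045,88)])
snap('wrist','w6'); snap('side','s6')
c=np.load('s6.npz');cv2.imwrite('pics/s6z.png',cv2.resize(c['a'][90:260,220:440,::-1],None,fx=3,fy=3))
```

```text
t 13.32 pos [0.5772 0.1663 0.1173] yaw 88.02 F [ 0.2 -0.1 -2.1] w 0.602 q [ 0.15  0.58  1.46  0.    1.09 -1.38]
[147.3  -1.4   6.6] [0.06 0.28 0.02]
[147.8  -1.6 112.1] [0.06 0.28 0.02]
```

View pics/s6z.png

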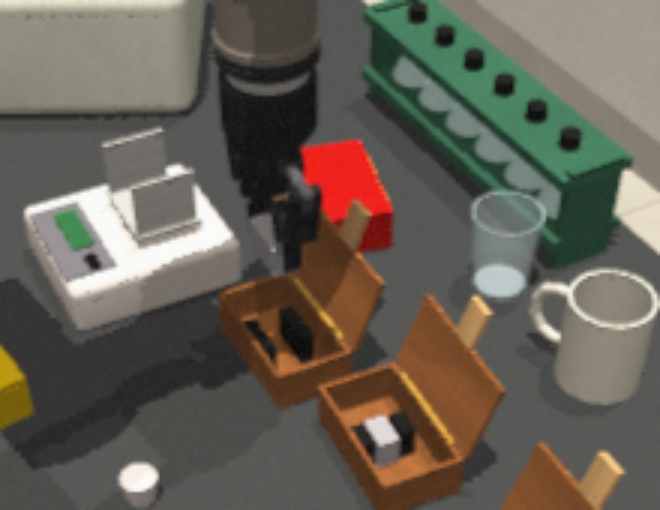

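View pics/w6.png

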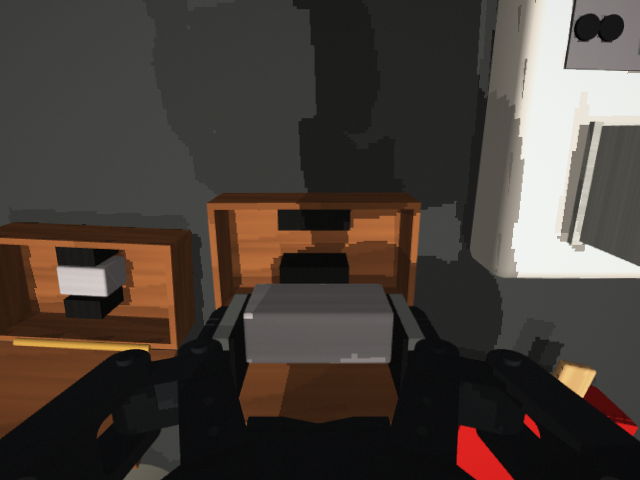

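The case is empty now and the bar hangs level between the pads. I carry it to open bench at (0.43, 0.17).

play_rows:
  targets:
    - [[20,0,0,0,0,0,1],[50,0,0,0,0,0,1],[85,-1,0,0,0,0,1],[120,-1,10,0,0,0,1],[140,-1,30,0,0,0,1],[147,-1,60,0,0,0,1],[147,-1,85,0,0,0,1],[147,-1,100,0,0,0,1],[147,-1,106,0,0,0,1],[147,-1,109,0,0,0,1],[147,-1,109,0,0,0,1]]

```text
time_s: 14.33
position: [0.4286, 0.17, 0.0046]
ee_rot: [0.017, 1.0, -0.0, -0.001]
contact_force: [-0.2, -0.4, -1.6]
gripper_width: 0.598
```

Run:
```python
from h import *
plan([])
```

```text
t 14.33 pos [0.4286 0.17   0.0046] yaw 88.01 F [-0.2 -0.4 -1.6] w 0.598 q [ 0.21  0.56  1.95  0.    0.63 -1.33]
```

play_rows:
  targets:
    - [[0,0,1,0,0,0,1],[0,0,1.5,0,0,0,1],[0,0,2,0,0,0,1],[0,0,2,0,0,0,1]]

```text
time_s: 14.67
position: [0.4294, 0.1702, 0.0038]
ee_rot: [0.017, 1.0, 0.0, 0.001]
contact_force: [-0.2, 0.7, -1.5]
gripper_width: 0.599
```

play_rows:
  targets:
    - [[0,0,1,0,0,0,1],[0,0,2,0,0,0,1],[0,0,2,0,0,0,1],[0,0,2,0,0,0,1]]

```text
time_s: 15.0
position: [0.4294, 0.1702, 0.0025]
ee_rot: [0.017, 1.0, 0.0, 0.001]
contact_force: [-2.6, -1.7, 10.1]
gripper_width: 0.602
```

Run:
```python
from h import *
plan([])
snap('side','s7')
c=np.load('s7.npz');cv2.imwrite('pics/s7z.png',cv2.resize(c['a'][150:310,150:350,::-1],None,fx=4,fy=3.7))
```

```text
t 15.0 pos [0.4294 0.1702 0.0025] yaw 88.02 F [-2.6 -1.7 10.1] w 0.602 q [ 0.21  0.56  1.95  0.    0.62 -1.33]
```

View pics/s7z.png

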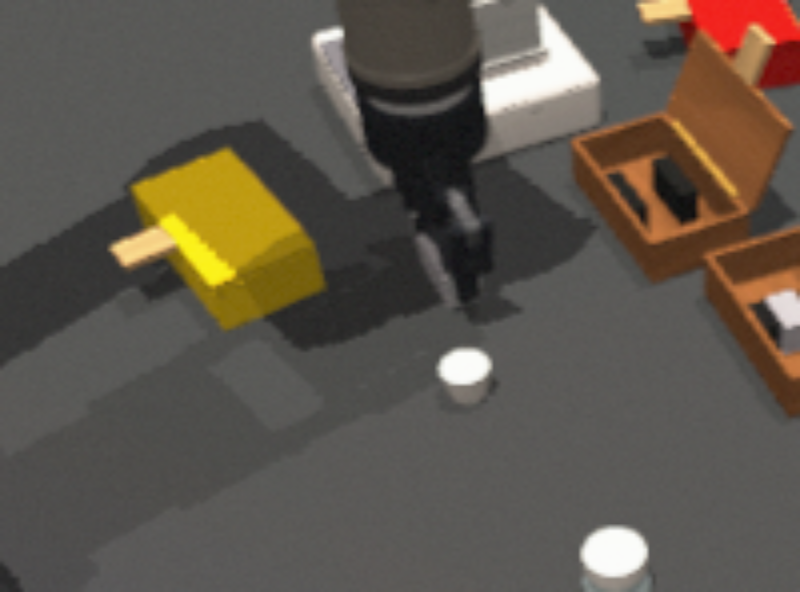

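The bar touches the bench, at the height I expected. I release and rise, then turn 90°.

play_rows:
  targets:
    - [[0,0,0,0,0,0,0.35],[0,0,0,0,0,0,0.2],[0,0,0,0,0,0,0.1],[0,0,0,0,0,0,0.1],[0,0,-15,0,0,0,0.1],[0,0,-50,0,0,0,0.1],[0,0,-90,0,0,0,0.1],[0,0,-110,0,0,7,0.1],[0,0,-110,0,0,14,0.1],[0,0,-110,0,0,21,0.1],[0,0,-110,0,0,28,0.1],[0,0,-110,0,0,35,0.1],[0,0,-110,0,0,42,0.1],[0,0,-110,0,0,49,0.1],[0,0,-110,0,0,56,0.1],[0,0,-110,0,0,63,0.1],[0,0,-110,0,0,70,0.1],[0,0,-110,0,0,77,0.1],[0,0,-110,0,0,84,0.1],[0,0,-110,0,0,90,0.1]]

```text
time_s: 16.72
position: [0.4289, 0.1701, 0.1112]
ee_rot: [0.721, 0.693, -0.0, -0.0]
contact_force: [-0.3, 0.9, 1.2]
gripper_width: 0.894
```

Run:
```python
from h import *
snap('wrist','w8'); snap('side','s8'); 
c=np.load('s8.npz');cv2.imwrite('pics/s8z.png',cv2.resize(c['a'][150:310,150:350,::-1],None,fx=4,fy=3.7))
plan([(.43,.17,.003,-2)])
```

```text
t 16.82 pos [0.429  0.1701 0.1112] yaw -2.04 F [-0.2  0.4 -0.1] w 0.898 q [0.21 0.37 1.86 0.   0.91 0.25]
[-1.000e-01  1.100e+00  1.082e+02] [-0.01  0.   -0.04]
```

View pics/w8.png

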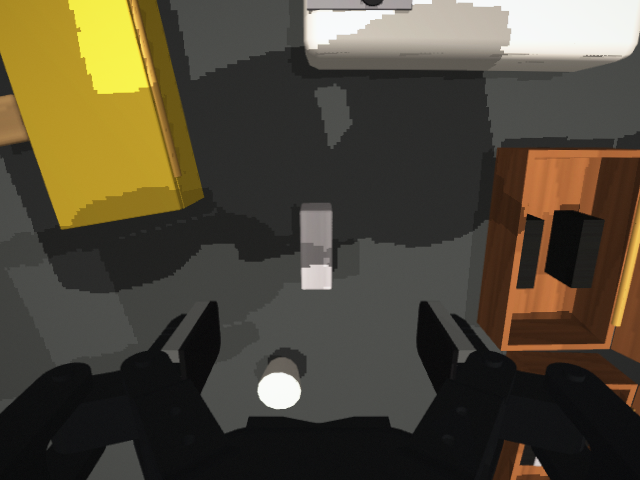

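View pics/s8z.png

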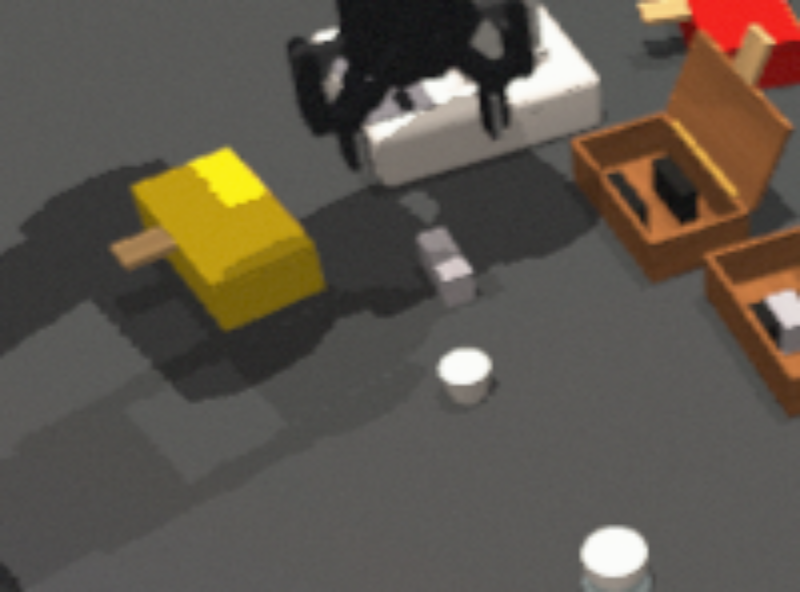

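Run:
```python
from h import *
c=dict(np.load('w8.npz'));hsv=cv2.cvtColor(c['a'],cv2.COLOR_RGB2HSV)
m=np.zeros((480,640),np.uint8);x0,y0,x1,y1=295,198,337,295
print(hsv[220,316],hsv[280,316],hsv[250,350],hsv[207,316])
m[y0:y1,x0:x1]=((hsv[...,2]>115))[y0:y1,x0:x1]
k=max(cv2.findContours(m,cv2.RETR_EXTERNAL,cv2.CHAIN_APPROX_NONE)[0],key=cv2.contourArea)
print(cv2.boundingRect(k),cv2.minAreaRect((toplane(k.reshape(-1,2),.028,c)[:,:2]*1000).astype(np.float32)))
```

```text
[  4  14 146] [ 11  13 215] [40 11 68] [12 15 86]
(300, 211, 32, 41) ((428.397216796875, 183.79847717285156), (25.335390090942383, 18.704612731933594), 88.23035430908203)
```

Run:
```python
from h import *
c=dict(np.load('w8.npz'))
print((toplane([(316,289),(316,210),(301,250),(332,250)],.028,c)*1000).round(1))
```

```text
[[427.  145.8  28. ]
 [429.1 197.   28. ]
 [418.8 172.2  28. ]
 [438.  171.4  28. ]]
```

play_rows:
  targets:
    - [[1,0,35,0,0,0,0.1],[1,0,70,0,0,0,0.2],[1,0,92,0,0,0,0.3],[1,0,102,0,0,0,0.4],[1,0,105,0,0,0,0.5],[1,0,105,0,0,0,0.6],[1,0,105,0,0,0,0.7],[1,0,105,0,0,0,1],[1,0,105,0,0,0,1],[1,0,105,0,0,0,1],[1,0,105,0,0,0,1],[1,0,105,0,0,0,1]]
  newtons: 40

```text
time_s: 17.82
position: [0.4297, 0.1713, 0.0072]
ee_rot: [0.719, 0.695, 0.001, 0.001]
contact_force: [-0.3, -0.5, 7.4]
gripper_width: 0.229
```

Run:
```python
from h import *
plan([])
```

```text
t 17.82 pos [0.4297 0.1713 0.0072] yaw -1.96 F [-0.3 -0.5  7.4] w 0.229 q [0.21 0.55 1.95 0.   0.64 0.25]
```

play_rows:
  targets:
    - [[0,0,-10,0,0,0,1],[0,0,-30,0,0,0,1],[0,0,-60,0,0,0,1],[0,0,-95,0,0,0,1],[0,0,-130,0,0,0,1],[0,0,-165,0,0,0,1],[0,0,-190,0,0,0,1],[0,0,-200,0,0,0,1],[0,0,-200,0,0,0,1]]

```text
time_s: 18.57
position: [0.4302, 0.1714, 0.2091]
ee_rot: [0.719, 0.695, 0.003, 0.002]
contact_force: [1.3, -0.1, -2.6]
gripper_width: 0.229
```

Run:
```python
from h import *
plan([(.541,.347,.207,-2.3)])
```

```text
t 18.57 pos [0.4302 0.1714 0.2091] yaw -1.97 F [ 1.3 -0.1 -2.6] w 0.229 q [0.21 0.25 1.73 0.   1.16 0.25]
[179.3 104.7   2.9] [ 0.33 -0.09  0.33]
```

play_rows:
  targets:
    - [[20,12,0,0,0,0,1],[50,30,0,0,0,0,1],[85,50,0,0,0,0,1],[120,70,0,0,0,0,1],[150,88,0,0,0,0,1],[172,100,0,0,0,0.3,1],[179,105,0,0,0,0.3,1],[179,105,0,0,0,0.3,1],[179,105,0,0,0,0.3,1]]

```text
time_s: 19.32
position: [0.5394, 0.3461, 0.204]
ee_rot: [0.721, 0.693, -0.002, -0.0]
contact_force: [-0.7, -0.3, -2.8]
gripper_width: 0.223
```

Run:
```python
from h import *
snap('wrist','w9'); snap('side','s9'); snap('top','t9')
c=np.load('s9.npz');cv2.imwrite('pics/s9z.png',cv2.resize(c['a'][70:230,190:390,::-1],None,fx=4,fy=3.7))
plan([(.541,.347,.09,-2.3)])
```

```text
t 19.47 pos [0.5396 0.3454 0.2058] yaw -2.32 F [ 0.2  0.5 -2.2] w 0.223 q [ 0.45  0.58  1.21 -0.    1.35  0.49]
[  1.7   1.4 115.8] [-0.07  0.04 -0.02]
```

View pics/w9.png

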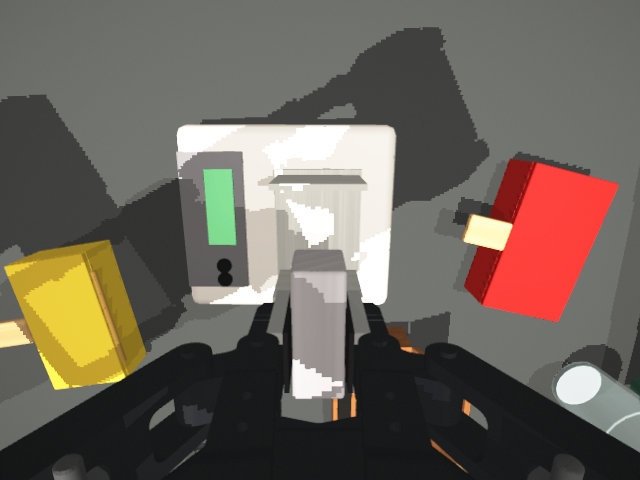

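View pics/s9z.png

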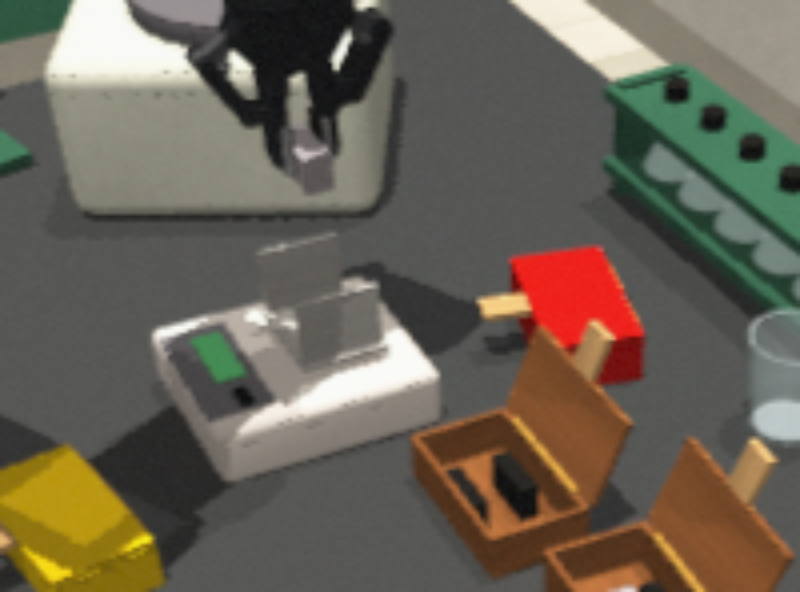

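Run:
```python
from h import *
c=dict(np.load('w9.npz'))
print('housing z50 (L,R,top)',(toplane([(183,200),(392,200),(290,127)],.05,c)*1000).round(1)[:,:2].tolist())
P,uv=cloud(c)
R=Ro.from_euler('z',2.3,degrees=True)
def show(n,m):
    Q=P[m]; print(n,m.sum(),Q.mean(0).round(4),(Q.min(0)).round(3),Q.max(0).round(3))
near=(P[:,0]>.42)&(P[:,0]<.65)&(P[:,1]>.25)&(P[:,1]<.46)
show('pan',near&(abs(P[:,2]-.064)<.003)&(P[:,1]<.385)&(P[:,1]>.36))
show('far shield top',near&(P[:,2]>.105)&(P[:,2]<.122)&(P[:,1]>.37))
show('housing',near&(abs(P[:,2]-.05)<.003))
c=dict(np.load('t9.npz'));print(0)
```

```text
housing z50 (L,R,top) [[433.7, 371.1], [598.1, 364.7], [521.3, 422.7]]
pan 1828 [0.5394 0.3682 0.0635] [0.508 0.36  0.061] [0.572 0.377 0.067]
far shield top 880 [0.5407 0.3865 0.1153] [0.511 0.383 0.105] [0.571 0.389 0.118]
housing 23446 [0.5046 0.3649 0.05  ] [0.429 0.275 0.047] [0.6   0.427 0.053]
0
```

Several measurements put the pan centre at (0.540, 0.3475). I descend between the shields.

play_rows:
  targets:
    - [[2,0,5,0,0,0,1],[2,0,25,0,0,0,1],[2,0,45,0,0,0,1],[2,0,62,0,0,0,1],[2,0,78,0,0,0,1],[2,0,92,0,0,0,1],[2,0,105,0,0,0,1],[2,0,116,0,0,0,1],[2,0,123,0,0,0,1],[2,0,127,0,0,0,1],[2,0,129,0,0,0,1],[2,0,130,0,0,0,1],[2,0,130,0,0,0,1]]

```text
time_s: 20.55
position: [0.5406, 0.3485, 0.0768]
ee_rot: [0.721, 0.693, 0.0, 0.0]
contact_force: [-0.2, -0.0, -3.0]
gripper_width: 0.224
```

Run:
```python
from h import *
snap('wrist','w10');plan([(.54,.3475,.0712,-2.3)])
```

```text
t 20.6 pos [0.5406 0.3486 0.077 ] yaw -2.28 F [ 0.1 -0.2 -2.9] w 0.22 q [0.45 0.7  1.36 0.   1.08 0.49]
[-1.1 -0.6  5.8] [ 0.06 -0.04  0.02]
```

View pics/w10.png

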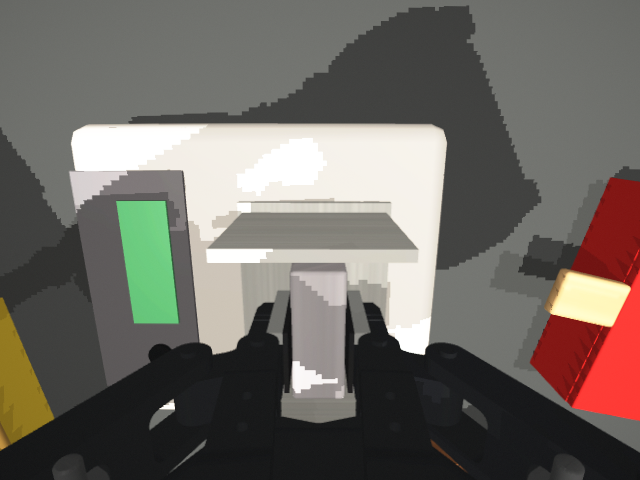

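The bar is between the shields, with the pan visible on both sides of it. Now I lower it slowly to contact.

play_rows:
  targets:
    - [[-1,0,2,0,0,0,1],[-1,0,3,0,0,0,1],[-1,0,4,0,0,0,1],[-1,0,5,0,0,0,1],[-1,0,5.5,0,0,0,1],[-1,0,5.5,0,0,0,1]]

```text
time_s: 21.1
position: [0.5403, 0.3474, 0.0713]
ee_rot: [0.721, 0.693, 0.0, 0.0]
contact_force: [-1.0, -1.7, 1.5]
gripper_width: 0.224
```

play_rows:
  targets:
    - [[0,0,0.5,0,0,0,1],[0,0,0.5,0,0,0,0.7],[0,0,0.5,0,0,0,0.6],[0,0,0.5,0,0,0,0.5],[0,0,0.5,0,0,0,0.5],[0,0,-15,0,0,0,0.5],[0,0,-45,0,0,0,0.5],[0,0,-85,0,0,0,0.5],[0,0,-125,0,0,0,0.5],[0,0,-150,0,0,0,0.5],[0,0,-150,0,0,0,0.5]]

```text
time_s: 22.02
position: [0.5427, 0.3487, 0.2282]
ee_rot: [0.721, 0.693, 0.006, 0.002]
contact_force: [0.3, 0.6, 0.8]
gripper_width: 0.502
```

Run:
```python
from h import *
snap('wrist','w11'); snap('side','s11')
c=np.load('s11.npz');cv2.imwrite('pics/s11z.png',cv2.resize(c['a'][70:330,190:440,::-1],None,fx=2.6,fy=2.3))
plan([])
```

```text
t 22.12 pos [0.5406 0.3476 0.2219] yaw -2.28 F [ 0.  -0.2 -1. ] w 0.499 q [0.45 0.57 1.18 0.   1.39 0.49]
```

View pics/w11.png

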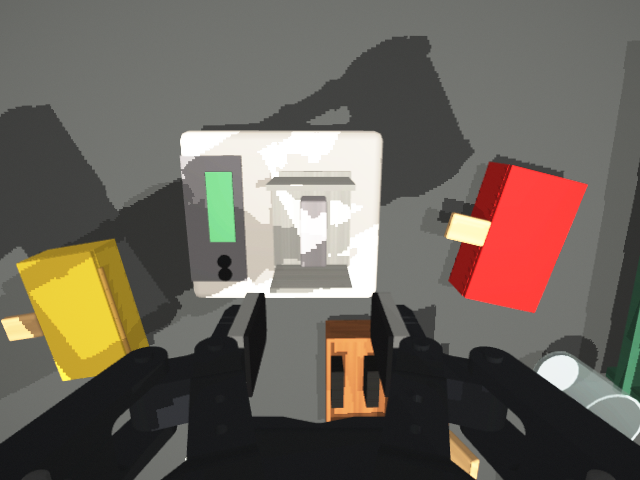

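View pics/s11z.png

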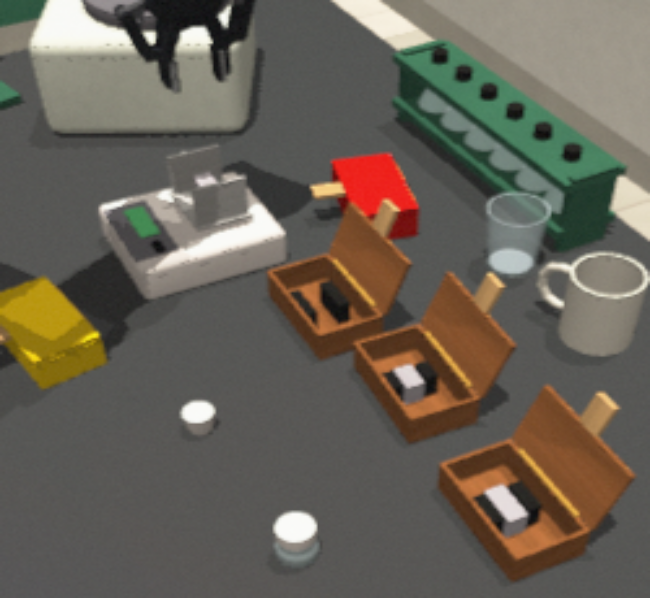

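The wrist view shows the bar upright on the pan at px (313,231), centred between the shields. One numeric check before I hand in.

Run:
```python
from h import *
c=dict(np.load('w11.npz'));P,uv=cloud(c)
m=(abs(P[:,0]-.54)<.03)&(abs(P[:,1]-.348)<.032)&(abs(P[:,2]-.092)<.006)
Q=P[m];print('bar top',m.sum(),Q[:,2].mean(),cv2.minAreaRect((Q[:,:2]*1000).astype(np.float32)))
m=(abs(P[:,0]-.54)<.04)&(abs(P[:,1]-.348)<.034)&(abs(P[:,2]-.064)<.003)
Q=P[m];print('pan',m.sum(),Q.min(0),Q.max(0))
# shield tops, both
for lo,hi in((.30,.33),(.37,.40)):
    m=(abs(P[:,0]-.54)<.025)&(P[:,1]>lo)&(P[:,1]<hi)&(P[:,2]>.108)&(P[:,2]<.122);print(m.sum(),P[m].mean(0))
print((toplane([(300,200),(326,197),(326,262),(301,264)],.092,c)*1000).round(1))
finish_job()
```

```text
bar top 1739 0.09136934172907654 ((540.9241333007812, 347.353759765625), (51.65357971191406, 19.459732055664062), 88.07417297363281)
pan 3900 [0.50631432 0.31406602 0.06109574] [0.57272267 0.37784633 0.06698553]
682 [0.54016588 0.31277541 0.11459062]
556 [0.53974266 0.38646295 0.11565456]
[[532.3 374.   92. ]
 [551.5 375.5  92. ]
 [549.8 325.1  92. ]
 [530.5 324.3  92. ]]
the job is handed in; nothing more can be done
```

The job is handed in at about 22 s of the 72 s allowed. No verdict came back, so the results below rest on my own checks.

**Lids and bars:** I opened all three lids by their tabs. The top camera put lid A at about 112° and lid B at 112°. I judged lid C open by eye only, after the same swing. The bars measured 51 mm in case A (left), 31 mm in case B (middle) and 41 mm in case C (right), so the long bar was in case A.

**Moving the long bar:** I lifted it by its ends and stood it on the bench at about (0.43, 0.17). I let go, took it again by its long sides, lowered it onto the pan until the wrist force showed contact, then let go and backed off.

**Last checks:**
- **Bar on the pan:** it stood at (0.541, 0.347) with its top at z = 91 mm (92 expected). The pan centre was about (0.540, 0.348), so the bar is about 1 mm off along each axis. Its angle was within about 1° of the pan's.
- **Arm:** the hand was clear of everything, with only about 1 N of reading noise on the wrist.
- **The rest:** the last side picture showed the other two bars in their cases, all lids open, and the stopper and jar in place. I did not re-measure their positions. The flask was outside the last picture I looked at, and the arm never went near it.

No check failed. Measurements of the same point differed by 1 to 3 mm between views. One wrist view, taken at a slant, showed the long bar as 62 mm because its mask also caught a side face, so I did not use that reading.

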